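Push the bit case back into the packed rack

ROBOT

A 6-joint arm with a two-finger parallel gripper is mounted at the origin on the work surface. World frame = base frame: x ahead of the robot, y to its left, z up, the work surface at z = 0. Lengths are in m, angles in degrees, forces in N, time in s.
With the tool pointing down it reaches from about 0.4 to 0.825 m from the base axis. Payload 7 kg.
Tool frame: the origin (TCP) lies at the very end of the fingers, on their centre line; the grasp point (between the pads) lies 19 mm behind it (ctrl.hold_point_z is the distance from the TCP to the grasp point, in m); z points along the fingers, y is the line along which they close (so a half turn about z gives the same grasp; the last joint's range is limited). The gripper opens to 88 mm and grips with 3 to 60 N. Pads are 19 mm wide; open, the fingers measure 130 mm over their backs; the gripper's body (78 mm by 193 mm) begins 47 mm behind the grasp point.
Start: joints at [-52.993, 20.546, 0.682, 0, -70.136, -16.507], TCP at [0.236, -0.632, 0.227] pointing down, gripper open.
Joint ranges: [-176.03, 176.03], [-82.01, 121.73], [-58.28, 71.71], [-173.87, 95.51], [-174.79, -0.11], [-173.66, 173.66]. Speed limits (degrees/s): [136.94, 136.94, 172.46, 180, 180, 180].

INTERFACE

Orientations are given as [roll, pitch, yaw] about the fixed x, y, z axes, in that order (R = Rz(yaw) Ry(pitch) Rx(roll)).
In Python, from plant import sensors, viewer, workorder, ctrl gives the robot as it stands.
- The arm moves only by the shell command python3 -m pendant 'ROWS'. ROWS is JSON, a list of rows, each a list of 3 entries, a list of its own where there are three numbers: the opening, from -1 (shut) to 1 (fully open), so that 0 is half open, then the shift along the tool's x, y, z in m, then the turn, a rotation vector about the tool's x, y, z in degrees. A call has 1 to 10 rows; each row is the pose to reach, as a shift and turn from the pose commanded when the call began, along the tool's axes at that moment; what a row does not reach only later rows make up. A row lasts 1/12 s, in which the tool goes at most 41.7 mm and 7.16 degrees, less where a joint would pass 70% of its speed; a pose out of reach is approached as far as the arm can. A call with a gripper value outside its range is refused whole. The fingers move at their own pace and stop on an object; the grip force is fixed at half the most. Time passes only in rows, so rows that repeat a pose let the fingers close. It gives the time, the measured TCP pose, the force, the opening and the grip force at its end, in the units of the state.
- sensors.get_obs(): the state, without advancing time (a new reading comes with each control period).
- viewer.snapshot(name): name is "side" or "top" or "wrist"; returns the picture (400x640x3 uint8, red, green, blue); there is no depth.
- viewer.camera_params(name): a dict with "fx", "fy", "cx", "cy" (pixels), "extrinsics" (4x4, takes a point from world to camera coordinates). Camera axes: x right, y up, looking along -z (the intrinsics and any distortion apply to the point x, -y, -z); pixel columns grow to the right and rows downward; lengths in m; the calibration is good to about 2 mm. A picture is of the moment at which its call begins: read the wrist's pose just before it. camera_params takes no time and is no camera call; for the wrist camera it gives the pose at the moment of the call.
- workorder.close_job(): hands the job in; it is judged then, once.
The state is a dict: "clock": time; "joint_pos": joint angles; "qvel": joint speeds; "tau": joint torques, N m; "tool_pos": TCP position; "orientation": TCP orientation; "force": force on the tool from outside, world axes, zero at the start; "moment": the same for the moment, N m; "opening": finger opening in m; "gripper_force": force on a finger pad.
Only numpy, scipy, OpenCV 4.12 (cv2) and the standard library are available. Lean on these libraries where they do the work, as an engineer would, in place of code of your own. Each camera call takes 0.05 s, during which the arm holds its last target. There are 200 camera calls.

TASK

Put the orange bit case back into its gap in the packed row of cases in the plywood rack: the gap is narrower than the case, so work it down gently between its two neighbours, letting them and the sprung end cheek give way, and press it fully home until it stands upright on the rack's floor. Do not topple, lift or force the other cases, do not drop the orange one, and leave the mallet, chisel and pine block where they are.

Things in the scene. Friction and masses are not known exactly. Their poses are not given: they have to be found in the camera images.
- case_orange: Orange rigid plastic bit case, 150 mm long (x), 26 thick (y), 86 tall (z), 0.2 to 0.32 kg, standing on its long edge on a black rubber mat 4 mm thick. Origin: centre of its underside. Lower long edges rounded to 10 mm radius, so its nose is 6 mm wide; upper edges 5 mm. Friction about 0.3 on cases and rack. Either end may face the robot.
- rack: Open-topped plywood rack screwed to the bench, 182 mm (x) by 210 mm (y, along the row). Origin: centre of its underside; inner floor 10 mm higher. Front and back walls 42 mm high, 162 mm apart inside; end walls 72 mm high. Rigid end wall's face at y = -93 mm, sprung cheek at +y. Two cases stand between rigid wall and gap, three between gap and cheek.
- gap (a point): Point on the rack's inner floor, at rack y = -32.5 mm: about the middle of the free gap at the start (10 to 15 mm wide; the cases stand loosely). Axes as the rack's. When the two wall-side cases have closed up to the rigid wall, the orange case's middle comes to lie between 1 mm nearer the wall and 6 mm nearer the cheek than this point, depending on how thick those two are.
- cheek (a joint): Sprung cheek of wood and cork at the rack's +y end, 146 mm wide, top 68 mm above the bench. Value: how far it is pushed back towards +y, in m: 0 at rest against its stop (face at rack y = +55 mm) to a hard stop at 0.0065. Spring: 3 N at 0 and 1.2 N more per mm. The full row holds it at about 0.003.
- case_blue: Blue plastic bit case standing in the row, loose, 150 mm long (x), 70 mm tall (z), about 0.22 kg; makes differ, so it is anything from 22 to 28 mm thick (y), not known more exactly. Origin: centre of its underside. Upper long edges rounded with a 7 mm radius. Which place of the row it has varies.
- case_green: Green plastic bit case standing in the row, loose, 150 mm long (x), 74 mm tall (z), about 0.22 kg; makes differ, so it is anything from 22 to 28 mm thick (y), not known more exactly. Origin: centre of its underside. Upper long edges rounded with a 7 mm radius. Which place of the row it has varies.
- case_grey: Grey plastic bit case standing in the row, loose, 150 mm long (x), 72 mm tall (z), about 0.22 kg; makes differ, so it is anything from 22 to 28 mm thick (y), not known more exactly. Origin: centre of its underside. Upper long edges rounded with a 7 mm radius. Which place of the row it has varies.
- case_white: White plastic bit case standing in the row, loose, 150 mm long (x), 74 mm tall (z), about 0.22 kg; makes differ, so it is anything from 22 to 28 mm thick (y), not known more exactly. Origin: centre of its underside. Upper long edges rounded with a 7 mm radius. Which place of the row it has varies.
- case_red: Red plastic bit case standing in the row, loose, 150 mm long (x), 71 mm tall (z), about 0.22 kg; makes differ, so it is anything from 22 to 28 mm thick (y), not known more exactly. Origin: centre of its underside. Upper long edges rounded with a 7 mm radius. Which place of the row it has varies.
- mallet: Round wooden carver's mallet, head 86 mm across and 120 mm tall standing on its end, handle sticking out level. Origin: centre of the head's underside. Bystander.
- chisel: Wood chisel lying on the bench, 260 mm long, 29 mm thick. Origin: under the ferrule, on the bench. Bystander.
- pine_block: Pine block 110 x 70 x 45 mm. Origin: centre of its underside. Bystander.

How it is judged (in metres and radians):
On the way, in this order (a step that is already met when the one before it is completed fails the run):
1. the orange case has been picked up from the mat (height (world z) of case_orange above 0.035 m), for 0.1 s.
2. the orange case is well entered upright in its gap, its underside at most 40 mm above the rack's floor (z of case_orange in the frame of rack below 0.05 m and y of case_orange in the frame of rack between -0.042 and -0.018 m and x of case_orange in the frame of rack between -0.012 and 0.012 m and angle between case_orange's own z axis and vertical below 0.15 rad), for 0.1 s.
At the end, for the whole second after the job is handed in: The orange case stands still in its place on the rack's floor (underside within 3 mm, upright and square within 0.06 rad, centred within 10 mm along the rack's x) and the other five still stand on the floor of the rack (within 3 mm), upright within 0.06 rad (z of case_orange in the frame of rack between 0.007 and 0.013 m and y of case_orange in the frame of rack between -0.042 and -0.018 m and x of case_orange in the frame of rack between -0.01 and 0.01 m and angle between each of case_orange, case_blue, case_green, case_grey, case_white, case_red's own z axis and vertical below 0.06 rad and angle between the y axis of case_orange and the y axis of rack, either way round below 0.06 rad and linear speed of case_orange below 0.02 m/s and z of each of case_blue, case_green, case_grey, case_white, case_red in the frame of rack below 0.013 m and x of case_blue in the frame of rack between -0.01 and 0.01 m and x of case_green in the frame of rack between -0.01 and 0.01 m and x of case_grey in the frame of rack between -0.01 and 0.01 m and x of case_white in the frame of rack between -0.01 and 0.01 m and x of case_red in the frame of rack between -0.01 and 0.01 m); the robot touches nothing.
It fails at once if another case is toppled or lifted: leans by more than 0.25 rad, or rises more than 10 mm off the rack's floor (angle between any of case_blue, case_green, case_grey, case_white, case_red's own z axis and vertical above 0.25 rad or z of any of case_blue, case_green, case_grey, case_white, case_red in the frame of rack above 0.02 m).
It fails at once if another case is forced: pushed by the orange case or the gripper with more than 17 N (contact force between any of case_orange, the fingers and case_blue above 17 N or contact force between any of case_orange, the fingers and case_green above 17 N or contact force between any of case_orange, the fingers and case_grey above 17 N or contact force between any of case_orange, the fingers and case_white above 17 N or contact force between any of case_orange, the fingers and case_red above 17 N).
It fails at once if the orange case is pressed or rammed against the rack with more than 30 N (contact force between case_orange and rack above 30 N).
It fails at once if the orange case is dropped: moves faster than 0.3 m/s while nothing holds it (contact force between the fingers and case_orange below 0.2 N and linear speed of case_orange above 0.3 m/s).
It fails at once if the mallet, the chisel or the pine block is moved more than 20 mm (distance of any of mallet, chisel, pine_block from where it was at the start of the episode above 0.02 m).
It also fails if it takes over 72 s, if anything falls off the work surface, if the arm or the gripper's body presses on something with over 40 N, if the wrist force passes 120 N, or if a joint passes its speed limit or range.

## Working session

There is one attempt and no reset: what is moved stays moved. The work goes in short steps, Python scripts to look and compute and a shell command to move; the robot and the scene stay as the last step left them, time stands still between calls to the robot, and variables do not carry over. Pictures are saved under pics/ and viewed, at most 10 in all, crops included, and the job is handed in when it is done.

```bash
mkdir -p pics; ls
cat > h.py <<'E'
import numpy as np, cv2
from plant import sensors, viewer, workorder, ctrl
def save(cam,fn,crop=None,scale=1):
    im=viewer.snapshot(cam)[:,:,::-1]
    np.save('pics/'+fn+'.npy',im)
    if crop: a,b,c,d=crop; im=im[b:d,a:c]
    if scale!=1: im=cv2.resize(im,None,fx=scale,fy=scale,interpolation=cv2.INTER_CUBIC)
    cv2.imwrite('pics/'+fn+'.png',im)
def back(P,u,v,z):
    E=np.array(P['extrinsics']); R,t=E[:3,:3],E[:3,3]
    d=np.array([(u-P['cx'])/P['fx'],-(v-P['cy'])/P['fy'],-1.])
    o=-R.T@t; w=R.T@d
    return o+w*(z-o[2])/w[2]
def proj(P,X):
    E=np.array(P['extrinsics']); c=E[:3,:3]@np.array(X)+E[:3,3]
    return P['cx']+P['fx']*c[0]/-c[2], P['cy']+P['fy']*(-c[1])/-c[2]
E
python3 - <<'E'
from h import *
save('top','top1'); save('side','side1')
for n in('top','side','wrist'):
    p=viewer.camera_params(n);print(n,{k:(np.round(v,3).tolist()) for k,v in p.items()})
print(sensors.get_obs(),ctrl.hold_point_z)
E
```

```text
pics
top {'fx': 392.033, 'fy': 392.033, 'cx': 319.663, 'cy': 202.011, 'extrinsics': [[0.016, -1.0, -0.001, -0.032], [0.996, 0.015, 0.086, -0.555], [-0.086, -0.002, 0.996, -1.049], [0.0, 0.0, 0.0, 1.0]]}
side {'fx': 434.18, 'fy': 434.18, 'cx': 326.937, 'cy': 203.736, 'extrinsics': [[-0.928, -0.371, -0.008, 0.528], [0.243, -0.624, 0.743, -0.183], [-0.281, 0.688, 0.669, -1.13], [0.0, 0.0, 0.0, 1.0]]}
wrist {'fx': 349.963, 'fy': 349.963, 'cx': 324.907, 'cy': 202.385, 'extrinsics': [[-0.35, 0.937, 0.002, 0.674], [-0.901, -0.337, -0.275, 0.034], [-0.257, -0.098, 0.961, -0.391], [0.0, 0.0, 0.0, 1.0]]}
{'clock': 0.1, 'joint_pos': array([-5.29927883e+01,  2.05866032e+01,  6.38647393e-01, -1.81959569e-02,
       -7.01360764e+01, -1.65069833e+01]), 'qvel': array([ 0.0822284 , -0.00937053,  0.11941397,  0.12125736,  0.09681442,
       -0.00923632]), 'tau': array([-1.56835187e-03, -5.84163773e+01,  2.93751007e+01,  7.01547548e+00,
        1.01401733e-02, -3.48548292e-05]), 'tool_pos': array([ 0.23621311, -0.63184506,  0.2257203 ]), 'orientation': array([ 1.79914570e+02, -7.47719835e-03, -1.59505961e+02]), 'force': array([0.41169534, 0.48091416, 0.35735712]), 'moment': array([-0.02012888, -0.01281321, -0.00576131]), 'gripper_force': 0.0, 'opening': 0.0873164900474857} 0.0188
```

View pics/top1.png

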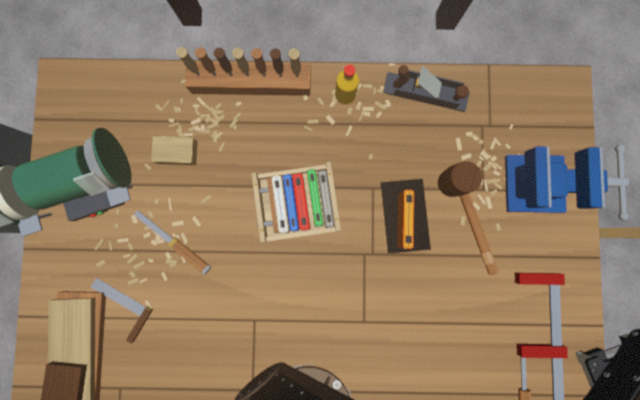

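View pics/side1.png

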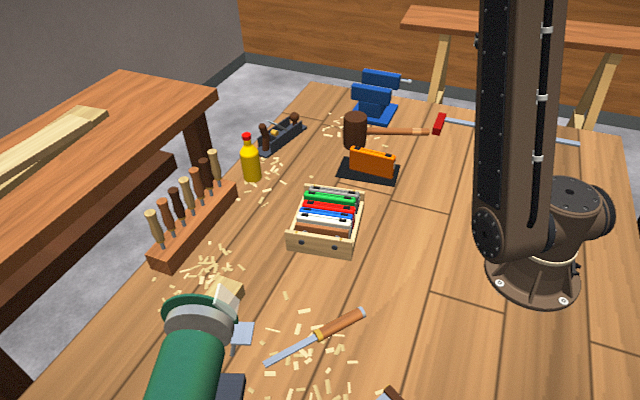

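The top view shows the rack at about (297,202), with the cheek to the left (+y). Left to right the row is white, blue, red, gap, green, grey. The orange case is on its mat at (408,219), with the mallet at (460,178) to its right. I'll enlarge both.

Run:
```python
from h import *
im=np.load('pics/top1.npy')[155:260,245:440]
cv2.imwrite('pics/top1c.png',cv2.resize(im,None,fx=4,fy=4,interpolation=cv2.INTER_CUBIC))
```

```text
(no output)
```

View pics/top1c.png

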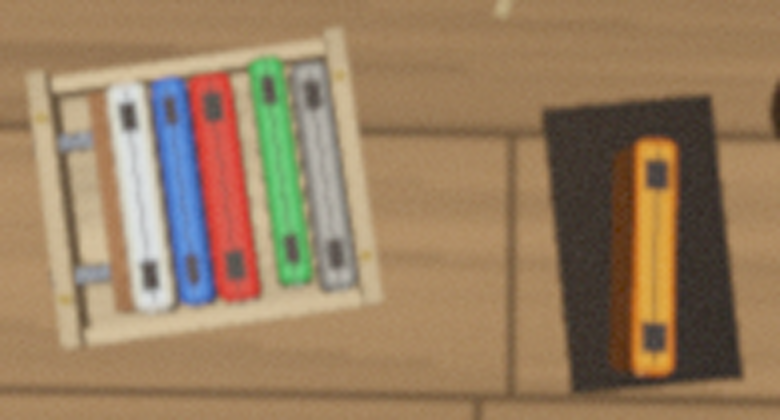

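The crop shows the rack's end-wall corners at about (28,72), (63,348), (343,28) and (382,300). The orange case's top corners are at about (636,138), (678,138), (672,376) and (632,376).

Run:
```python
from h import *
P=viewer.camera_params('top')
f=lambda x,y,z:back(P,245+x/4-.4,155+y/4-.4,z)
R=[f(*q,.072) for q in((28,72),(63,348),(343,28),(382,300))]
print(np.round(R,4)); print('size',np.linalg.norm(R[0]-R[1]),np.linalg.norm(R[0]-R[2]),np.linalg.norm(R[2]-R[3]),np.linalg.norm(R[1]-R[3]))
c=np.mean(R,0);dx=(R[0]-R[1]+R[2]-R[3]);dy=R[0]+R[1]-R[2]-R[3];
print('rack',c,np.degrees(np.arctan2(dx[1],dx[0])),np.degrees(np.arctan2(-dy[0],dy[1])))
O=[f(*q,.090) for q in((636,138),(678,138),(672,376),(632,376))]
print(np.round(O,4),'or',np.mean(O,0)); d=O[0]+O[1]-O[2]-O[3];print(np.linalg.norm(d/2),np.degrees(np.arctan2(d[1],d[0])))
# dot centres
a,b=f(656,175,.09),f(654,338,.09);d=a-b;print((a+b)/2,np.degrees(np.arctan2(d[1],d[0])))
```

```text
[[ 0.6259  0.1573  0.072 ]
 [ 0.4457  0.1291  0.072 ]
 [ 0.6585 -0.0495  0.072 ]
 [ 0.48   -0.0772  0.072 ]]
size 0.18241535000114037 0.2093170064014479 0.18062621509136084 0.20911408940236262
rack [0.55252595 0.0399201  0.072     ] 8.85458802187478 9.179914825363413
[[ 0.5862 -0.2386  0.09  ]
 [ 0.5867 -0.2656  0.09  ]
 [ 0.4344 -0.261   0.09  ]
 [ 0.434  -0.2356  0.09  ]] or [ 0.51031494 -0.25020297  0.09      ]
0.15231638148396756 -1.418681883853066
[ 0.51037661 -0.2505154   0.09      ] -0.9202900898775984
```

```bash
cat >> h.py <<'E'
from scipy.spatial.transform import Rotation as Ro
def delta(x,y,z,yaw):
    o=sensors.get_obs(); R=Ro.from_euler('xyz',o['orientation'],degrees=True)
    T=Ro.from_euler('xyz',[180,0,yaw],degrees=True)
    print('shift',np.round(R.inv().apply(np.array([x,y,z])-o['tool_pos'])*1000,1),'mm turn',np.round((R.inv()*T).as_rotvec(degrees=True),2))
E
python3 - <<'E'
from h import *
o=sensors.get_obs(); R=Ro.from_euler('xyz',o['orientation'],degrees=True).as_matrix()
E=np.array(viewer.camera_params('wrist')['extrinsics']);c=-E[:3,:3].T@E[:3,3]
print('cam in tool',R.T@(c-o['tool_pos']),'view dir tool',R.T@E[:3,:3].T@[0,0,-1],'imgx',R.T@E[0,:3])
# look over rack: camera above gap
delta(.51,.02,.25,-171)
delta(.5104,-.2505,.20,-181.2)
E
```

```text
cam in tool [ 0.07480882  0.00054872 -0.15873893] view dir tool [-2.75073846e-01  1.38389768e-04  9.61423091e-01] imgx [ 3.61650036e-04  9.99999934e-01 -4.04705199e-05]
shift [-484.7  514.8  -23.6] mm turn [ 0.08 -0.02 11.49]
shift [-390.3  261.2   26.1] mm turn [ 8.000e-02 -2.000e-02  2.169e+01]
```

Run:
```python
from h import *
delta(.595,.01,.21,-171)
```

```text
shift [-560.8  475.6   16.4] mm turn [ 0.08 -0.02 11.49]
```

```bash
python3 -m pendant '[[1,[-0.28,0.238,0.008],[0,0,6]],[1,[-0.28,0.238,0.008],[0,0,6]],[1,[-0.28,0.238,0.008],[0,0,6]],[1,[-0.28,0.238,0.008],[0,0,6]],[1,[-0.28,0.238,0.008],[0,0,6]],[1,[-0.28,0.238,0.008],[0,0,6]],[1,[-0.28,0.238,0.008],[0,0,6]],[1,[-0.28,0.238,0.008],[0,0,6]],[1,[-0.28,0.238,0.008],[0,0,6]],[1,[-0.28,0.238,0.008],[0,0,6]]]'
python3 - <<'E'
from h import *
delta(.595,.01,.21,-171)
E
```

```text
clock: 0.93
tool_pos: [0.4174, -0.3071, 0.2185]
orientation: [180.0, 0.1, -165.3]
force: [-0.5, 0.3, -0.5]
opening: 0.0875
gripper_force: 0.0
shift [-252.4  261.5    8.9] mm turn [0.03 0.05 5.73]
```

```bash
python3 -m pendant '[[1,[-0.252,0.261,0.009],[0,0,5.7]],[1,[-0.252,0.261,0.009],[0,0,5.7]],[1,[-0.252,0.261,0.009],[0,0,5.7]],[1,[-0.252,0.261,0.009],[0,0,5.7]],[1,[-0.252,0.261,0.009],[0,0,5.7]],[1,[-0.252,0.261,0.009],[0,0,5.7]],[1,[-0.252,0.261,0.009],[0,0,5.7]],[1,[-0.252,0.261,0.009],[0,0,5.7]],[1,[-0.252,0.261,0.009],[0,0,5.7]],[1,[-0.252,0.261,0.009],[0,0,5.7]]]'; python3 -m pendant '[[1,[0,0,0],[0,0,0]],[1,[0,0,0],[0,0,0]],[1,[0,0,0],[0,0,0]]]'
python3 - <<'E'
from h import *
import pickle
P=viewer.camera_params('wrist');pickle.dump(P,open('w1.pkl','wb'))
save('wrist','w1')
R=np.array([.5525,.0399,0]);a=np.radians(9)
for q in((-.091,-.105),(.091,-.105),(-.091,.105),(.091,.105)):
    print(proj(P,R+[q[0]*np.cos(a)-q[1]*np.sin(a),q[0]*np.sin(a)+q[1]*np.cos(a),.072]))
im=np.load('pics/w1.npy');cv2.imwrite('pics/w1.png',im)
E
```

```text
clock: 1.77
tool_pos: [0.5961, 0.0086, 0.2084]
orientation: [180.0, -0.0, -171.0]
force: [0.5, -0.5, -0.1]
opening: 0.0876
gripper_force: 0.0
clock: 2.02
tool_pos: [0.5933, 0.0036, 0.2095]
orientation: [-180.0, -0.0, -171.2]
force: [-0.3, 0.0, -0.7]
opening: 0.0878
gripper_force: 0.0
(np.float64(242.61895884656627), np.float64(34.502998979287895))
(np.float64(256.22038281842816), np.float64(251.47740251350422))
(np.float64(513.9933159171001), np.float64(33.32863558500193))
(np.float64(485.31987638045246), np.float64(250.62909103638697))
```

View pics/w1.png

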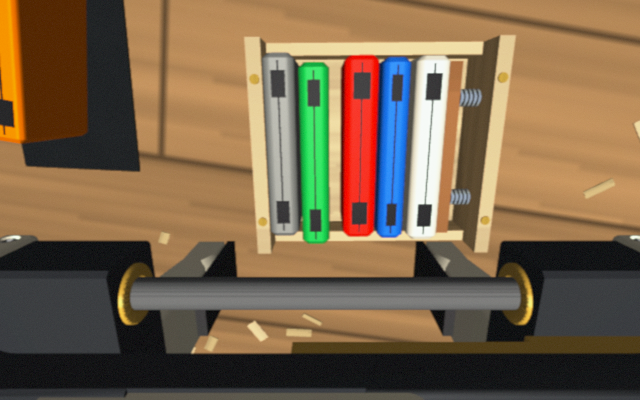

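The wrist view shows the rack with corners at (245,37), (257,253), (515,36) and (488,251), within 3 px of prediction. Left to right the row is grey, green, gap, red, blue, white. I'll enlarge the gap.

Run:
```python
from h import *
im=np.load('pics/w1.npy')[30:260,238:430]
im=cv2.resize(im[:,:],None,fx=4,fy=2.6,interpolation=cv2.INTER_CUBIC)
cv2.imwrite('pics/w1c.png',im)
```

```text
(no output)
```

View pics/w1c.png

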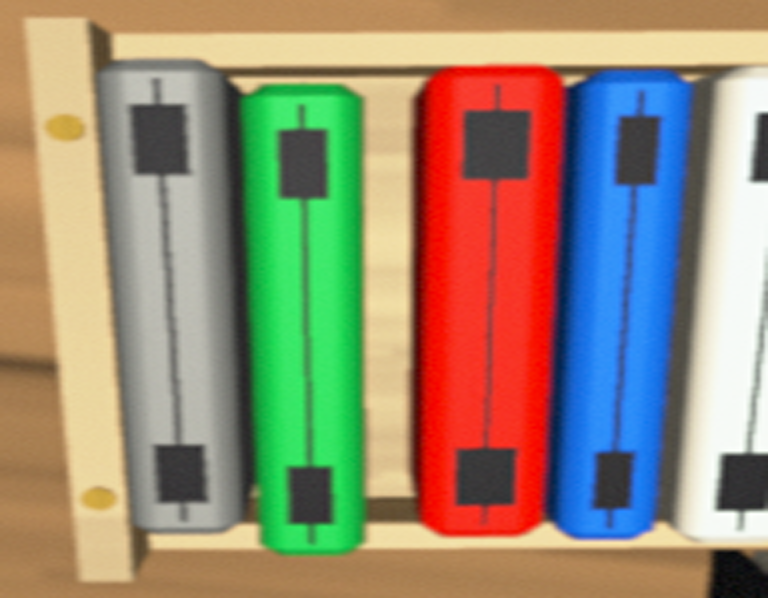

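Run:
```python
from h import *
import pickle
P=pickle.load(open('w1.pkl','rb'))
f=lambda u,v,z:back(P,u,v,z)
R=np.array([f(u,v,.072) for u,v in((245,37),(257,253),(515,36),(488,251))])
c=R.mean(0);dx=R[0]+R[2]-R[1]-R[3];dy=R[2]+R[3]-R[0]-R[1];dx=-dx
print('rack',c,np.degrees(np.arctan2(dx[1],dx[0])),np.degrees(np.arctan2(-dy[0],dy[1])),np.linalg.norm(dy)/2,np.linalg.norm(dx)/2)
a=np.radians(9)
for n,x,z in(('wall outer',58,.072),('wall inner',118,.072),('greyL',116,.077),('greyTopR',232,.077),('grR(bot)',243,.01),('greenL',250,.077),('greenR',362,.077),('redL',415,.07),('redL',415,.04),('redR',562,.075),('blueL',566,.07),('blueR',680,.075)):
    p=f(238+x/4-.4,30+300/2.6-.3,z)-c
    print(n,np.round(1000*(-np.sin(a)*p[0]+np.cos(a)*p[1]),1),np.round(1000*(np.cos(a)*p[0]+np.sin(a)*p[1]),1))
for x,y in ((302,162),(310,497),(160,140),(181,473)):
    p=f(238+x/4-.4,30+y/2.6-.3,.083)-c
    print(np.round(1000*(-np.sin(a)*p[0]+np.cos(a)*p[1]),1),np.round(1000*(np.cos(a)*p[0]+np.sin(a)*p[1]),1))
```

```text
rack [0.55364433 0.04157693 0.072     ] 9.05554636209178 9.138864447461474 0.21060156819223655 0.18111027895637058
wall outer -104.3 -7.3
wall inner -91.7 -7.3
greyL -91.3 -7.8
greyTopR -67.3 -7.8
grR(bot) -70.1 0.0
greenL -63.6 -7.7
greenR -40.5 -7.6
redL -29.2 -6.8
redL -27.8 -3.3
redR 1.2 -7.2
blueL 2.8 -6.7
blueR 25.7 -7.2
-52.1 -49.4
-51.8 56.4
-79.5 -55.7
-79.2 48.0
```

Run:
```python
from h import *
delta(.511,-.2495,.13,-181.2)
```

```text
shift [ 119.9 -237.5   79.7] mm turn [-0.   -0.    9.93]
```

```bash
python3 -m pendant '[[1,[0.12,-0.2375,0.03],[0,0,9.9]],[1,[0.12,-0.2375,0.03],[0,0,9.9]],[1,[0.12,-0.2375,0.03],[0,0,9.9]],[1,[0.12,-0.2375,0.03],[0,0,9.9]],[1,[0.12,-0.2375,0.03],[0,0,9.9]],[1,[0.12,-0.2375,0.04],[0,0,9.9]],[1,[0.12,-0.2375,0.06],[0,0,9.9]],[1,[0.12,-0.2375,0.08],[0,0,9.9]],[1,[0.12,-0.2375,0.08],[0,0,9.9]],[1,[0.12,-0.2375,0.08],[0,0,9.9]]]'; python3 -m pendant '[[1,[0,0,0],[0,0,0]],[1,[0,0,0],[0,0,0]],[1,[0,0,0],[0,0,0]],[1,[0,0,0],[0,0,0]]]';  python3 - <<'E'
from h import *
import pickle
delta(.511,-.2495,.062,-181.2)
P=viewer.camera_params('wrist');pickle.dump(P,open('w2.pkl','wb'))
save('wrist','w2')
E
```

```text
clock: 2.9
tool_pos: [0.5104, -0.2494, 0.1294]
orientation: [-180.0, -0.1, 178.8]
force: [0.6, 1.1, 1.6]
opening: 0.0877
gripper_force: 0.0
clock: 3.23
tool_pos: [0.5125, -0.2481, 0.1307]
orientation: [-180.0, 0.1, 179.0]
force: [0.3, 1.1, 0.5]
opening: 0.0879
gripper_force: 0.0
shift [ 1.6 -1.4 68.7] mm turn [-0.01  0.1   0.16]
```

View pics/w2.png

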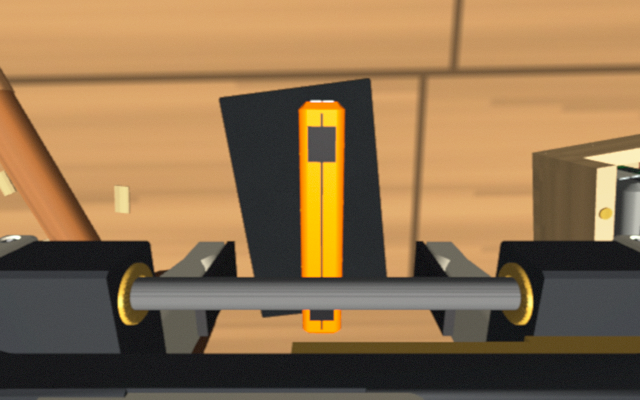

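The case sits between the fingers. Its near end is at about (322,102) and its far end at about (322,332), and it is parallel to the image's v axis.

Run:
```python
from h import *
import pickle
P=pickle.load(open('w2.pkl','rb'))
a=back(P,322,103,.088);b=back(P,322,332,.088);print(a,b,(a+b)/2,np.linalg.norm(a-b));d=b-a;print(np.degrees(np.arctan2(d[1],d[0])))
m=(a+b)/2; delta(m[0],m[1],.062,-181.2)
```

```text
[ 0.43793198 -0.24805288  0.088     ] [ 0.58547555 -0.25100994  0.088     ] [ 0.51170376 -0.24953141  0.088     ] 0.14757320548897054
-1.1481633953855535
shift [ 0.7 -1.4 68.4] mm turn [-0.01  0.08  0.16]
```

```bash
python3 -m pendant '[[1,[0.001,-0.0015,0.02],[0,0,0]],[1,[0.001,-0.0015,0.045],[0,0,0]],[1,[0.001,-0.0015,0.06],[0,0,0]],[1,[0.001,-0.0015,0.068],[0,0,0]],[1,[0.001,-0.0015,0.068],[0,0,0]],[1,[0.001,-0.0015,0.068],[0,0,0]],[-1,[0.001,-0.0015,0.068],[0,0,0]],[-1,[0.001,-0.0015,0.068],[0,0,0]],[-1,[0.001,-0.0015,0.068],[0,0,0]],[-1,[0.001,-0.0015,0.068],[0,0,0]]]'; python3 -m pendant '[[-1,[0,0,0],[0,0,0]],[-1,[0,0,0],[0,0,0]],[-1,[0,0,0],[0,0,0]],[-1,[0,0,0],[0,0,0]],[-1,[0,0,0],[0,0,0]],[-1,[0,0,0],[0,0,0]]]'
```

```text
clock: 4.12
tool_pos: [0.5111, -0.2501, 0.0623]
orientation: [-180.0, 0.1, 178.9]
force: [-1.1, -1.0, -0.2]
opening: 0.0662
gripper_force: 0.0
clock: 4.62
tool_pos: [0.5106, -0.25, 0.0616]
orientation: [-180.0, -0.0, 178.9]
force: [-0.6, -0.0, 0.1]
opening: 0.0265
gripper_force: 0.5
```

```bash
python3 -m pendant '[[-1,[0,0,0],[0,0,0]],[-1,[0,0,0],[0,0,0]],[-1,[0,0,-0.005],[0,0,0]],[-1,[0,0,-0.02],[0,0,0]],[-1,[0,0,-0.04],[0,0,0]],[-1,[0,0,-0.065],[0,0,0]],[-1,[0,0,-0.09],[0,0,0]],[-1,[0,0,-0.105],[0,0,0]],[-1,[0,0,-0.11],[0,0,0]],[-1,[0,0,-0.11],[0,0,0]]]'
python3 - <<'E'
from h import *
delta(.5578,.0094,.172,-170.9)
E
```

```text
clock: 5.45
tool_pos: [0.5111, -0.25, 0.1728]
orientation: [-180.0, 0.1, 178.9]
force: [0.3, 0.6, -1.7]
opening: 0.0258
gripper_force: 30.0
shift [-41.7 260.3   0.9] mm turn [ -0.02   0.14 -10.2 ]
```

```bash
python3 -m pendant '[[-1,[-0.003,0.02,0],[0,0,-1]],[-1,[-0.008,0.05,0],[0,0,-2]],[-1,[-0.014,0.085,0],[0,0,-3.4]],[-1,[-0.02,0.12,0],[0,0,-5]],[-1,[-0.026,0.155,0],[0,0,-6.5]],[-1,[-0.032,0.19,0],[0,0,-8]],[-1,[-0.037,0.22,0],[0,0,-9]],[-1,[-0.04,0.245,0],[0,0,-10]],[-1,[-0.0415,0.257,0],[0,0,-10.2]],[-1,[-0.0415,0.26,0],[0,0,-10.2]]]'; python3 -m pendant '[[-1,[0,0,0],[0,0,0]],[-1,[0,0,0],[0,0,0]],[-1,[0,0,0],[0,0,0]],[-1,[0,0,0],[0,0,0]]]';  python3 - <<'E'
from h import *
import pickle
delta(.5578,.0094,.172,-170.9)
P=viewer.camera_params('wrist');pickle.dump(P,open('w3.pkl','wb'))
save('wrist','w3')
print(sensors.get_obs()['force'])
E
```

```text
clock: 6.28
tool_pos: [0.5566, 0.011, 0.1699]
orientation: [180.0, -0.1, -170.8]
force: [1.0, -0.7, -2.4]
opening: 0.026
gripper_force: 30.0
clock: 6.62
tool_pos: [0.5568, 0.008, 0.1714]
orientation: [-180.0, -0.0, -171.0]
force: [-0.2, -1.1, -2.1]
opening: 0.0254
gripper_force: 30.0
shift [-1.2  1.2 -0.6] mm turn [-0.   -0.02 -0.09]
[ 0.15699975  0.24675066 -2.64842561]
```

View pics/w3.png

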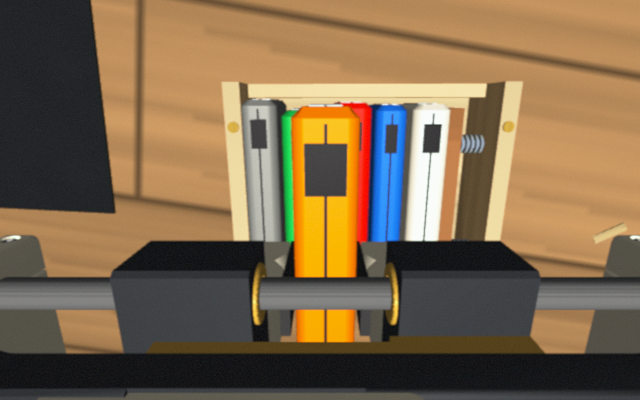

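The orange case hangs upright over the gap, between green (290,170) and red (362,160), and is parallel to them. Next I'll lower it, watching the force.

```bash
python3 -m pendant '[[-1,[-0.001,0.001,0.006],[0,0,0]],[-1,[-0.001,0.001,0.014],[0,0,0]],[-1,[-0.001,0.001,0.022],[0,0,0]],[-1,[-0.001,0.001,0.028],[0,0,0]],[-1,[-0.001,0.001,0.03],[0,0,0]],[-1,[-0.001,0.001,0.032],[0,0,0]],[-1,[-0.001,0.001,0.034],[0,0,0]],[-1,[-0.001,0.001,0.036],[0,0,0]],[-1,[-0.001,0.001,0.036],[0,0,0]],[-1,[-0.001,0.001,0.036],[0,0,0]]]'
python3 - <<'E'
from h import *
delta(.5578,.0094,.135,-170.9)
o=sensors.get_obs();print(o['force'],o['moment'])
E
```

```text
clock: 7.5
tool_pos: [0.5586, 0.0101, 0.1365]
orientation: [-180.0, 0.1, -170.9]
force: [-0.6, -1.8, 4.5]
opening: 0.0257
gripper_force: 30.0
shift [ 1.  -0.6  1.5] mm turn [-0.03  0.09  0.03]
[-0.61003453 -1.80995814  4.46743866] [-0.88098902  0.04103847  0.01582582]
```

```bash
python3 -m pendant '[[-1,[0,-0.0005,0],[0,0,0]],[-1,[0,-0.001,0],[0,0,0]],[-1,[0,-0.0015,0],[0,0,0]],[-1,[0,-0.0015,0],[0,0,0]],[-1,[0,-0.0015,0],[0,0,0]]]'
python3 - <<'E'
from h import *
for i in range(3):
  o=sensors.get_obs();print(o['force'],o['moment'])
E
python3 -m pendant '[[-1,[0,-0.0005,0],[0,0,0]],[-1,[0,-0.001,0],[0,0,0]],[-1,[0,-0.0015,0],[0,0,0]],[-1,[0,-0.0015,0],[0,0,0]],[-1,[0,-0.0015,0],[0,0,0]]]'
python3 - <<'E'
from h import *
o=sensors.get_obs();print(o['force'],o['moment'])
E
```

```text
clock: 7.92
tool_pos: [0.5586, 0.0088, 0.1358]
orientation: [-180.0, 0.0, -170.9]
force: [0.9, -0.3, 3.0]
opening: 0.0258
gripper_force: 30.0
[ 0.87432467 -0.31189712  3.03190453] [-0.50542908 -0.3007885   0.0588571 ]
[ 0.87432467 -0.31189712  3.03190453] [-0.50542908 -0.3007885   0.0588571 ]
[ 0.87432467 -0.31189712  3.03190453] [-0.50542908 -0.3007885   0.0588571 ]
clock: 8.33
tool_pos: [0.558, 0.0074, 0.1351]
orientation: [180.0, -0.0, -170.9]
force: [-0.0, -0.5, -1.2]
opening: 0.0259
gripper_force: 30.0
[-0.03054134 -0.48963451 -1.15122578] [ 0.07733923 -0.19407501  0.06688634]
```

Contact force dropped away after the 3 mm shift toward −y, so the nose is now centred in the gap. Continuing down.

```bash
python3 -m pendant '[[-1,[0,0,0.001],[0,0,0]],[-1,[0,0,0.002],[0,0,0]],[-1,[0,0,0.003],[0,0,0]],[-1,[0,0,0.004],[0,0,0]],[-1,[0,0,0.005],[0,0,0]],[-1,[0,0,0.006],[0,0,0]],[-1,[0,0,0.006],[0,0,0]],[-1,[0,0,0.006],[0,0,0]]]'
python3 - <<'E'
from h import *
o=sensors.get_obs();print(o['force'],o['moment'])
E
```

```text
clock: 9.0
tool_pos: [0.5591, 0.0089, 0.1301]
orientation: [179.9, 0.1, -170.9]
force: [-1.6, 7.4, 5.8]
opening: 0.0257
gripper_force: 30.0
[-1.562242    7.44023823  5.80428843] [3.23617902 0.79163138 0.08053003]
```

```bash
python3 -m pendant '[[-1,[0,0.0005,0],[0,0,0]],[-1,[0,0.001,0],[0,0,0]],[-1,[0,0.0015,0],[0,0,0]],[-1,[0,0.002,0],[0,0,0]],[-1,[0,0.002,0],[0,0,0]],[-1,[0,0.002,0],[0,0,0]]]'
python3 - <<'E'
from h import *
o=sensors.get_obs();print(o['force'],o['moment'])
E
```

```text
clock: 9.5
tool_pos: [0.5589, 0.0093, 0.1301]
orientation: [-180.0, 0.1, -170.9]
force: [2.6, 1.3, 6.4]
opening: 0.0257
gripper_force: 30.0
[2.62389638 1.27893753 6.41953437] [ 0.5743546  -0.79379504  0.03911817]
```

```bash
python3 -m pendant '[[-1,[0,0.0005,0.001],[0,0,0]],[-1,[0,0.0005,0.002],[0,0,0]],[-1,[0,0.0005,0.003],[0,0,0]],[-1,[0,0.0005,0.004],[0,0,0]],[-1,[0,0.0005,0.004],[0,0,0]],[-1,[0,0.0005,0.004],[0,0,0]]]'
python3 - <<'E'
from h import *
o=sensors.get_obs();print(o['force'],o['moment'])
E
```

```text
clock: 10.0
tool_pos: [0.5581, 0.0098, 0.1254]
orientation: [180.0, 0.0, -170.9]
force: [1.0, 2.9, 2.9]
opening: 0.0257
gripper_force: 30.0
[1.02991641 2.93999004 2.94772912] [ 0.93302522 -0.63196583  0.11651859]
```

Forces are low, so continue.

```bash
python3 -m pendant '[[-1,[0,0.0005,0.001],[0,0,0]],[-1,[0,0.0005,0.002],[0,0,0]],[-1,[0,0.001,0.003],[0,0,0]],[-1,[0,0.001,0.004],[0,0,0]],[-1,[0,0.001,0.005],[0,0,0]],[-1,[0,0.001,0.006],[0,0,0]],[-1,[0,0.001,0.006],[0,0,0]],[-1,[0,0.001,0.006],[0,0,0]]]'
python3 - <<'E'
from h import *
o=sensors.get_obs();print(o['force'],o['moment'])
E
```

```text
clock: 10.67
tool_pos: [0.5575, 0.0104, 0.1193]
orientation: [-180.0, -0.1, -170.9]
force: [0.4, -4.0, 1.5]
opening: 0.0261
gripper_force: 30.0
[ 0.35947381 -4.01363278  1.47038624] [-1.64295057 -0.43261343  0.0652903 ]
```

```bash
python3 -m pendant '[[-1,[0,0,0.001],[0,0,0]],[-1,[0,0,0.002],[0,0,0]],[-1,[0,0,0.003],[0,0,0]],[-1,[0,0,0.004],[0,0,0]],[-1,[0,0,0.005],[0,0,0]],[-1,[0,0,0.006],[0,0,0]],[-1,[0,0,0.007],[0,0,0]],[-1,[0,0,0.008],[0,0,0]],[-1,[0,0,0.008],[0,0,0]],[-1,[0,0,0.008],[0,0,0]]]'
python3 - <<'E'
from h import *
o=sensors.get_obs();print(o['force'],o['moment'])
E
```

```text
clock: 11.5
tool_pos: [0.5579, 0.0105, 0.1114]
orientation: [-180.0, 0.0, -170.9]
force: [2.0, -5.5, 2.2]
opening: 0.026
gripper_force: 30.0
[ 1.98116518 -5.46460336  2.19925524] [-1.97880462 -0.81502208  0.01741642]
```

```bash
python3 -m pendant '[[-1,[0,-0.0005,0.001],[0,0,0]],[-1,[0,-0.0005,0.0025],[0,0,0]],[-1,[0,-0.0005,0.004],[0,0,0]],[-1,[0,-0.0005,0.0055],[0,0,0]],[-1,[0,-0.0005,0.007],[0,0,0]],[-1,[0,-0.0005,0.0085],[0,0,0]],[-1,[0,-0.0005,0.01],[0,0,0]],[-1,[0,-0.0005,0.011],[0,0,0]],[-1,[0,-0.0005,0.012],[0,0,0]],[-1,[0,-0.0005,0.012],[0,0,0]]]'
python3 - <<'E'
from h import *
o=sensors.get_obs();print(o['force'],o['moment'])
E
```

```text
clock: 12.33
tool_pos: [0.5579, 0.0102, 0.0993]
orientation: [-180.0, -0.0, -170.9]
force: [2.4, -3.2, 1.6]
opening: 0.0256
gripper_force: 30.0
[ 2.42255339 -3.24623249  1.64466598] [-1.18975368 -0.81838544  0.06623835]
```

```bash
python3 -m pendant '[[-1,[0,0,0.001],[0,0,0]],[-1,[0,0,0.0025],[0,0,0]],[-1,[0,0,0.004],[0,0,0]],[-1,[0,0,0.0055],[0,0,0]],[-1,[0,0,0.007],[0,0,0]],[-1,[0,0,0.0085],[0,0,0]],[-1,[0,0,0.0095],[0,0,0]],[-1,[0,0,0.0095],[0,0,0]]]'
python3 - <<'E'
from h import *
o=sensors.get_obs();print(o['force'],o['moment'])
save('side','s2',(270,165,390,270),6)
E
```

```text
clock: 13.0
tool_pos: [0.5577, 0.0102, 0.0895]
orientation: [-180.0, -0.0, -170.9]
force: [1.9, -4.0, -1.3]
opening: 0.0258
gripper_force: 30.0
[ 1.93979182 -3.96502785 -1.31666226] [-1.67583507 -0.8675578   0.08948629]
```

View pics/s2.png

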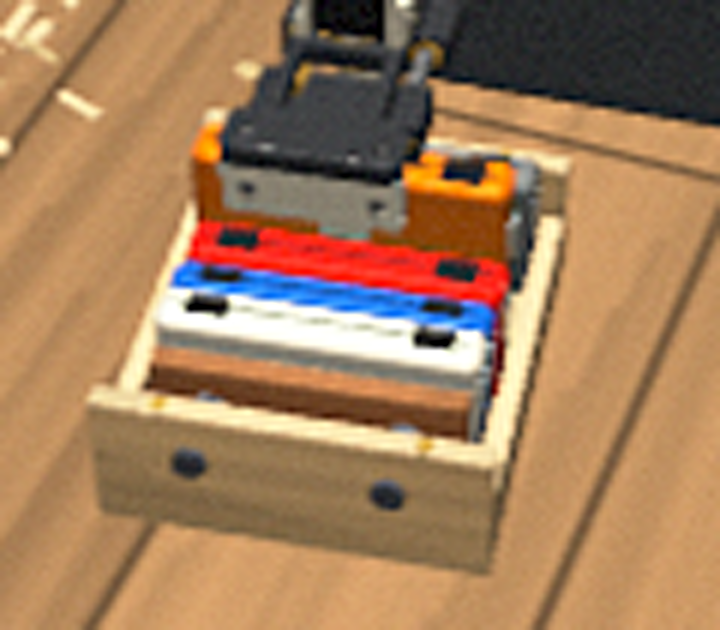

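The side view shows the orange case upright, about 20 mm proud, with red, blue and white upright at about (340,260), (335,300) and (320,335). Friction while sliding (about 4–5 N) exceeds the case's weight, so it is safe to release here and press from above.

```bash
python3 -m pendant '[[-0.35,[0,0,0],[0,0,0]],[-0.3,[0,0,0],[0,0,0]],[-0.2,[0,0,0],[0,0,0]],[-0.1,[0,0,0],[0,0,0]],[0,[0,0,0],[0,0,0]],[0,[0,0,0],[0,0,0]],[0,[0,0,0],[0,0,0]]]'; python3 -m pendant '[[0,[0,0,-0.01],[0,0,0]],[0,[0,0,-0.025],[0,0,0]],[0,[0,0,-0.045],[0,0,0]],[0,[0,0,-0.05],[0,0,0]],[-1,[0,0,-0.05],[0,0,0]],[-1,[0,0,-0.05],[0,0,0]],[-1,[0,0,-0.05],[0,0,0]],[-1,[0,0,-0.05],[0,0,0]],[-1,[0,0,-0.05],[0,0,0]],[-1,[0,0,-0.05],[0,0,0]]]'
python3 - <<'E'
from h import *
import pickle
P=viewer.camera_params('wrist');pickle.dump(P,open('w4.pkl','wb'))
save('side','s3',(270,165,390,270),4);save('wrist','w4',(200,60,540,300),1)
a=cv2.imread('pics/s3.png');b=cv2.imread('pics/w4.png');b=cv2.resize(b,(300,212))
h=max(a.shape[0],b.shape[0]);c=np.zeros((420,790,3),np.uint8);c[:a.shape[0],:a.shape[1]]=a;c[:212,485:785]=b;cv2.imwrite('pics/c4.png',c)
E
```

```text
clock: 13.63
tool_pos: [0.5579, 0.0104, 0.0901]
orientation: [180.0, 0.0, -170.9]
force: [0.5, 0.2, -0.7]
opening: 0.0438
gripper_force: 0.0
clock: 14.47
tool_pos: [0.5576, 0.0102, 0.1394]
orientation: [-180.0, -0.1, -170.9]
force: [-0.1, -0.2, 0.7]
opening: 0.0096
gripper_force: 0.0
```

View pics/c4.png

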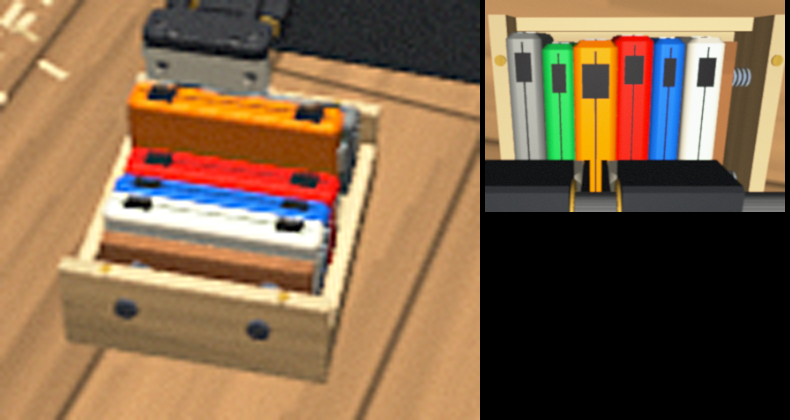

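The case stays put after release, upright and still about 20 mm proud, with the row packed around it. Now I'll press with closed fingers.

```bash
python3 -m pendant '[[-1,[0,0,0.006],[0,0,0]],[-1,[0,0,0.012],[0,0,0]],[-1,[0,0,0.017],[0,0,0]],[-1,[0,0,0.02],[0,0,0]],[-1,[0,0,0.0215],[0,0,0]],[-1,[0,0,0.023],[0,0,0]],[-1,[0,0,0.0245],[0,0,0]],[-1,[0,0,0.026],[0,0,0]],[-1,[0,0,0.027],[0,0,0]],[-1,[0,0,0.028],[0,0,0]]]'
python3 - <<'E'
from h import *
o=sensors.get_obs();print(o['force'],o['moment'])
E
```

```text
clock: 15.4
tool_pos: [0.5583, 0.0103, 0.1124]
orientation: [-180.0, 0.1, -170.9]
force: [-0.5, -0.4, 4.4]
opening: 0.0006
gripper_force: 2.0
[-0.45246249 -0.37057146  4.43502547] [-0.3491315   0.03860346 -0.00525799]
```

Pressing with only 4.4 N. Continue.

```bash
python3 -m pendant '[[-1,[0,0,0.0015],[0,0,0]],[-1,[0,0,0.003],[0,0,0]],[-1,[0,0,0.0045],[0,0,0]],[-1,[0,0,0.006],[0,0,0]],[-1,[0,0,0.0075],[0,0,0]],[-1,[0,0,0.009],[0,0,0]],[-1,[0,0,0.010],[0,0,0]],[-1,[0,0,0.011],[0,0,0]],[-1,[0,0,0.012],[0,0,0]],[-1,[0,0,0.012],[0,0,0]]]'
```

```text
clock: 16.23
tool_pos: [0.5578, 0.0103, 0.0998]
orientation: [180.0, -0.0, -170.9]
force: [0.8, -0.1, 1.6]
opening: 0.0005
gripper_force: 0.8
```

```bash
python3 -m pendant '[[-1,[0,0,0.0008],[0,0,0]],[-1,[0,0,0.0016],[0,0,0]],[-1,[0,0,0.0024],[0,0,0]],[-1,[0,0,0.003],[0,0,0]],[-1,[0,0,0.003],[0,0,0]]]'; python3 -m pendant '[[-1,[0,0,0.0005],[0,0,0]],[-1,[0,0,0.001],[0,0,0]],[-1,[0,0,0.001],[0,0,0]]]'
```

```text
clock: 16.65
tool_pos: [0.558, 0.0104, 0.097]
orientation: [180.0, 0.0, -170.9]
force: [0.9, -2.6, 1.1]
opening: 0.0005
gripper_force: 1.2
clock: 16.9
tool_pos: [0.558, 0.0103, 0.0963]
orientation: [180.0, 0.0, -170.9]
force: [-1.6, -0.7, 5.5]
opening: 0.0002
gripper_force: 2.9
```

```bash
python3 -m pendant '[[-1,[0,0,0.0003],[0,0,0]],[-1,[0,0,0.0006],[0,0,0]],[-1,[0,0,0.0006],[0,0,0]]]';python3 -m pendant '[[-1,[0,0,0.0003],[0,0,0]],[-1,[0,0,0.0005],[0,0,0]],[-1,[0,0,0.0005],[0,0,0]]]'
```

```text
clock: 17.15
tool_pos: [0.558, 0.0103, 0.0963]
orientation: [-180.0, 0.0, -170.9]
force: [-2.9, -0.4, 11.0]
opening: 0.0004
gripper_force: 5.3
clock: 17.4
tool_pos: [0.558, 0.0103, 0.0962]
orientation: [-180.0, 0.0, -170.9]
force: [-4.3, -1.0, 15.0]
opening: 0.0002
gripper_force: 7.3
```

The case has bottomed out: z stays at 0.0962 m (0.010 floor + 0.086 case height) while the force rises to 15 N. I'll retract gently and check.

```bash
python3 -m pendant '[[-1,[0,0,-0.002],[0,0,0]],[-1,[0,0,-0.006],[0,0,0]],[-1,[0,0,-0.02],[0,0,0]],[-1,[0,0,-0.05],[0,0,0]],[-1,[0,0,-0.08],[0,0,0]],[-1,[0,0,-0.11],[0,0,0]],[-1,[0,0,-0.12],[0,0,0]],[-1,[0,0,-0.12],[0,0,0]],[-1,[0,0,-0.12],[0,0,0]],[-1,[0,0,-0.12],[0,0,0]]]'
python3 - <<'E'
from h import *
save('side','s5',(270,165,390,270),4);save('wrist','w5',(200,60,540,300),1)
a=cv2.imread('pics/s5.png');b=cv2.imread('pics/w5.png');b=cv2.resize(b,(300,212))
c=np.zeros((420,790,3),np.uint8);c[:a.shape[0],:a.shape[1]]=a;c[:212,485:785]=b;cv2.imwrite('pics/c5.png',c)
E
```

```text
clock: 18.23
tool_pos: [0.5571, 0.0103, 0.2136]
orientation: [180.0, -0.1, -170.9]
force: [0.3, -0.0, 0.3]
opening: 0.0006
gripper_force: 0.0
```

View pics/c5.png

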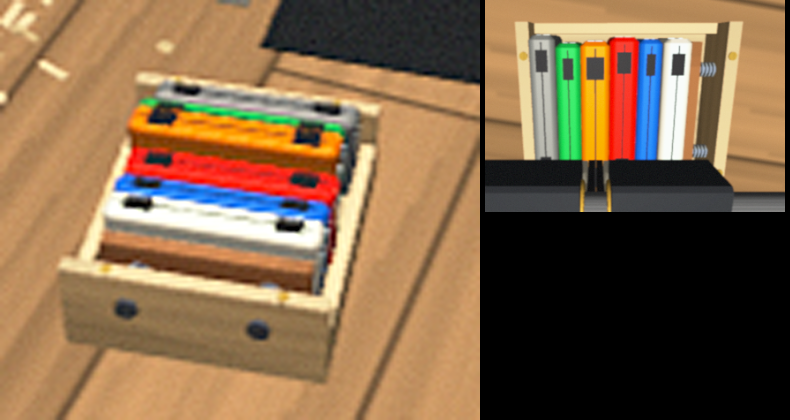

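The orange case is now seated, about 14 mm above its neighbours as expected. All six cases stand upright and aligned in the rack, and the robot is clear of them.

```bash
python3 -c "
from plant import workorder; print(workorder.close_job())"
```

```text
the job is handed in; nothing more can be done
None
```

The orange bit case is pressed home on the rack floor between green and red, with the row upright and the arm clear; I handed the job in, but it returned no verdict.

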